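# Sweep the brass off-cuts into the scrap tray

## Robot

A 7-joint arm with a two-finger parallel gripper is mounted at the origin on the work surface. World frame = base frame: x ahead of the robot, y to its left, z up, the work surface at z = 0. Lengths are in m, angles in rad, forces in N, time in s.
With the tool pointing down it reaches from about 0.425 to 0.875 m from the base axis. Payload 4.7 kg.
Tool frame: the origin (TCP) lies at the very end of the fingers, on their centre line; the grasp point (between the pads) lies behind it (ctrl.tcp_to_grasp is the y of the grasp point in the tool frame, in m); y points along the fingers, x is the direction in which the jaws open and shut, and the axes are right-handed (so a half turn about y gives the same grasp; the last joint's range is limited). The gripper opens to 87 mm and grips with 3 to 60 N. Pads are 19 mm wide; open, the fingers measure 117 mm over their backs; the gripper's body (75 mm by 190 mm) begins 51 mm behind the grasp point.
Start: joints at [1.254, 0.321, -0.07, 1.45, 0.023, 1.371, -0.057], TCP at [0.211, -0.615, 0.223] pointing down, gripper open.
Joint ranges: [-2.86, 2.86], [-0.3, 2.09], [-1.38, 1.24], [0.06, 2.45], [-1.56, 4.7], [0.09, 2.05], [-2.69, 2.69]. Speed limits (rad/s): [2.57, 2.57, 3.14, 3.14, 3.14, 3.14, 3.14].

## Interface

Orientations are given as a rotation vector (axis times angle).
In Python, from bench import ctrl, get_image, workorder gives the robot as it stands.
- The arm moves only by the tool drive_tool, never from a script. Its argument "increments" is text: rows parted by semicolons, each of 5 numbers parted by spaces: the shift along the tool's x, y, z in mm, then the turn about the tool's y in degrees, then the closure in counts, from 0 (fully open) to 255 (shut). In form: tx ty tz yaw fingers; .... A call has 1 to 20 rows; each row shifts and turns the commanded pose from where the row before left it, along the tool's axes as they then stand; what a row does not reach is not made up. A row lasts 1/8 s, in which the tool goes at most 62.5 mm and 10.7 degrees, less where a joint would pass 70% of its speed; a pose out of reach is approached as far as the arm can. A call is refused whole if a number of a shift passes 62.5 or a number of a turn 10.7, either way. A call with a gripper value outside its range is refused whole. The fingers move at their own pace and stop on an object; "squeeze" is the grip in N (left out, the last holds). Time passes only in rows, so rows that do not move let the fingers close. It gives the time, the measured TCP pose, the force and the opening at its end, in the units of the state.
- ctrl.get_state(): the state, without advancing time (a new reading comes with each control period).
- get_image(name): name is "side" or "top"; returns a dict with "img" (400x640x3 uint8, red, green, blue), "mtx" (3x3 intrinsics, pixels), "k1" (the pictures are not rectified: a ray, as slopes to the right and down, at radius r is drawn at 1 + k1 r^2 times it, then the intrinsics apply), "camera_from_world" (4x4, takes a point from world to camera coordinates). Camera axes: x right, y up, looking along -z (the intrinsics and any distortion apply to the point x, -y, -z); pixel columns grow to the right and rows downward; lengths in m; the calibration is good to about 2 mm. A picture is of the moment at which its call begins. There is no depth.
- workorder.close_job(): hands the job in, once; it reports no verdict.
The state is a dict: "time": time; "joint_positions": joint angles; "qd": joint speeds; "joint_torque": joint torques, N m; "position": TCP position; "tool_rot": TCP orientation; "ft_force": force on the tool from outside, world axes, zero at the start; "torque": the same for the moment, N m; "grip_width": opening from 0.0 (shut) to 1.0 (fully open).
Only numpy, scipy, OpenCV 4.12 (cv2) and the standard library are available. Lean on these libraries where they do the work, as an engineer would, in place of code of your own. Each camera call takes 0.05 s, during which the arm holds its last target.

## Task

Clear the goldsmith's bench plate: with the fingertips, sweep the three brass off-cuts across the steel plate and over its edge into the red scrap tray beside it. Only push them along the plate, do not pick them up; leave the ring stand and the jar standing where they are on the plate, and the tools on the bench undisturbed.

Things in the scene. Friction and masses are not known exactly. Their poses are not given: they have to be found in the camera images.
- board: Fixed bench plate: steel-topped block with a screw in each corner, 290 x 190 mm, its flat top 45 mm above the bench, no rim. Origin: centre of its underside, on the bench. Its x axis runs along the 290 mm side, y along the 190 mm side, z up. A tray stands along each of the two 290 mm edges, one at +y and one at -y.
- scrap_tray: RED open scrap tray, fixed, 280 x 90 mm and 42 mm high outside, walls and floor 4 mm, empty. It stands lengthwise 1 mm from one 290 mm edge of the bench plate, its rim 3 mm below the plate's top; which side (plate +y or -y) varies. Origin: centre of its underside; x lengthwise, parallel to the plate's x.
- finish_tray: GREY tray with blue lining and silver rings in it, for finished work; same size, fixed along the plate's opposite 290 mm edge. No brass belongs here. Origin: centre of its underside.
- rod_offcut: Brass off-cut of round rod: disc 22 mm across, 8 mm thick, about 26 g, lying flat and loose on the plate, where it slides with friction. Origin: centre of its underside as it lies at the start. z up at the start.
- bar_offcut: Brass off-cut of square bar, 20 x 20 mm, 8 mm thick, about 27 g, lying flat and loose on the plate, at any yaw. Origin: centre of its underside. x and y square to its sides.
- tube_offcut: Brass off-cut of tube: ring 24 mm across with a 14 mm hole, 8 mm thick, about 20 g, lying flat and loose on the plate. Origin: centre of its underside.
- ring_stand: Dark wooden cone carrying a silver ring with a green stone: foot 28 mm across, 41 mm high, 60 g, standing loose on the plate. Leave alone. Origin: centre of its underside. It, the jar and the three off-cuts stand in any order, spaced about 50 mm (never under 43 mm) along the plate's x, each within about 30 mm of the plate's middle line in y.
- flux_jar: Small jar with a white lid, 28 mm across, 36 mm high, 60 g, standing loose on the plate. Leave alone. Origin: centre of its underside.
- scriber: Scriber with a wooden handle, about 170 mm long, lying on the bench to the robot's right. Leave alone. Origin on its underside.
- hammer: Small hammer, about 220 mm long, lying on the bench to the robot's left. Leave alone. Origin on its underside.
- loupe: Folding eye loupe, about 65 mm long, 20 mm high, lying on the bench to the right. Leave alone. Origin: under its lens.
- rule: Dark steel rule, 160 x 20 x 4 mm, lying on the bench to the left. Leave alone. Origin: centre of its underside.

How it is judged:
At the end, for the whole second after the job is handed in: All three brass off-cuts lie at rest inside the red scrap tray, below its rim (underside centre within its walls and under 32 mm above the bench); the ring stand and the jar stand upright within 15 mm of where they were; the four bench tools lie within 30 mm of where they were (x of rod_offcut in the frame of scrap_tray between -0.138 and 0.138 m and y of rod_offcut in the frame of scrap_tray between -0.043 and 0.043 m and height (world z) of each of rod_offcut, bar_offcut, tube_offcut below 0.032 m and linear speed of each of rod_offcut, bar_offcut, tube_offcut below 0.03 m/s and x of bar_offcut in the frame of scrap_tray between -0.138 and 0.138 m and y of bar_offcut in the frame of scrap_tray between -0.043 and 0.043 m and x of tube_offcut in the frame of scrap_tray between -0.138 and 0.138 m and y of tube_offcut in the frame of scrap_tray between -0.043 and 0.043 m and distance of each of ring_stand, flux_jar from where it was at the start of the episode below 0.015 m and angle between each of ring_stand, flux_jar's own z axis and vertical below 0.15 rad and distance of each of scriber, hammer, loupe, rule from where it was at the start of the episode below 0.03 m); the robot touches nothing.
It fails at once if a brass off-cut is lifted more than 15 mm off the plate's top (height (world z) of any of rod_offcut, bar_offcut, tube_offcut above 0.06 m).
It fails at once if the ring stand or the jar on the plate is shifted more than 15 mm or tipped (distance of any of ring_stand, flux_jar from where it was at the start of the episode above 0.015 m or angle between any of ring_stand, flux_jar's own z axis and vertical above 0.3 rad).
It fails at once if a tool lying on the bench is moved more than 30 mm (distance of any of scriber, hammer, loupe, rule from where it was at the start of the episode above 0.03 m).
It also fails if it takes over 48 s, if anything falls off the work surface, if the arm or the gripper's body presses on something with over 40 N, if the wrist force passes 120 N, or if a joint passes its speed limit or range.

## Working session

There is one attempt and no reset: what is moved stays moved. The work goes in short steps, Python scripts to look and compute and a tool call to move; the robot and the scene stay as the last step left them, time stands still between calls to the robot, and variables do not carry over. Pictures are saved under pics/ and viewed, and the job is handed in when it is done.

Besides the shell and the picture viewer there is one more tool, called after "Call:" as name(argument=value, ...) on one line, values as JSON. drive_tool: Moves the arm, as the interface text tells. Its arguments: {"type":"object","properties":{"increments":{"type":"string"},"squeeze":{"type":"number"}},"required":["increments"]}

```bash
mkdir -p pics; ls; cat > h.py <<'E'
import numpy as np, cv2
from bench import ctrl, get_image, workorder
def ray(im,u,v):
    K=im["mtx"];d=np.array([(u-K[0][2])/K[0][0],(v-K[1][2])/K[1][1]])
    s=d.copy()
    for _ in range(30): s=d/(1+im["k1"]*(s@s))
    T=np.array(im["camera_from_world"]);R=T[:3,:3];t=T[:3,3]
    return -R.T@t, R.T@np.array([s[0],-s[1],-1])
def onz(im,u,v,z):
    o,d=ray(im,u,v); return o+d*(z-o[2])/d[2]
def proj(im,p):
    T=np.array(im["camera_from_world"]);c=T[:3,:3]@np.array(p)+T[:3,3]
    s=np.array([c[0],-c[1]])/-c[2]; s=s*(1+im["k1"]*(s@s));K=im["mtx"]
    return s[0]*K[0][0]+K[0][2], s[1]*K[1][1]+K[1][2]
E
python3 - <<'E'
from h import *
for n in("top","side"):
    im=get_image(n); cv2.imwrite(f"pics/{n}0.png",im["img"][:,:,::-1]); np.save(f"{n}0.npy",im,allow_pickle=True)
s=ctrl.get_state();print(s["position"],s["tool_rot"],s["time"],ctrl.tcp_to_grasp)
print(cv2.Rodrigues(np.array(s["tool_rot"]))[0].round(3))
E
```

```text
pics
[ 0.21088584 -0.61431109  0.22158247] [-1.34679819  0.96324667 -0.96080882] 0.1 -0.0187
[[ 0.325 -0.001  0.946]
 [-0.946  0.002  0.325]
 [-0.002 -1.    -0.   ]]
```

View pics/top0.png

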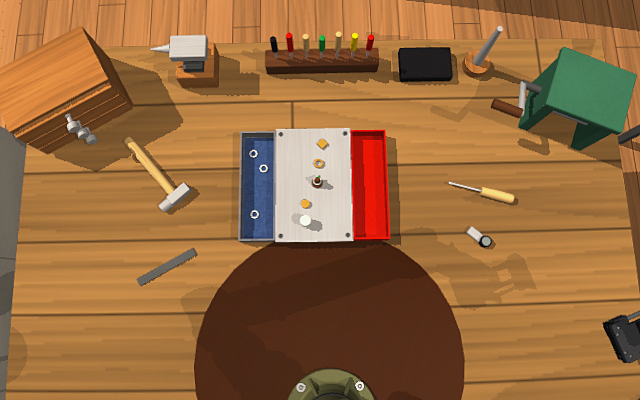

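View pics/side0.png

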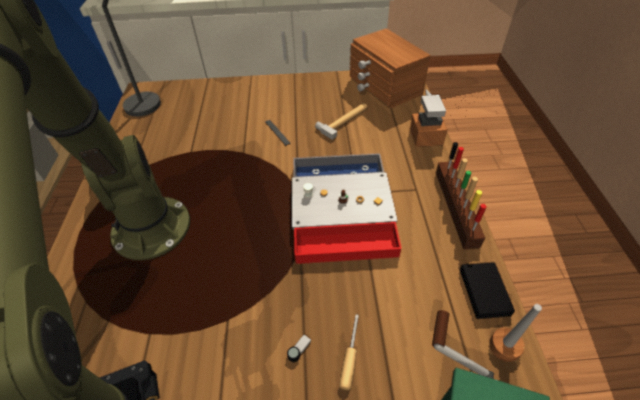

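The top view shows the plate at cols 275-352, rows 128-242. The red tray is on its right (world -y, cols 352-390) and the grey tray on its left. From far to near, the row is bar (322,144), tube (319,163), ring stand (317,181), disc (305,203) and jar (305,220). The side view agrees with this order. Next I'll measure them.

```bash
python3 - <<'E'
from h import *
top=np.load("top0.npy",allow_pickle=True).item();side=np.load("side0.npy",allow_pickle=True).item()
for im,n in((top,"t"),(side,"s")):
    b=(235,395,120,250) if n=="t" else (280,410,145,270)
    c=im["img"][b[2]:b[3],b[0]:b[1]]; cv2.imwrite(f"pics/{n}z.png",cv2.resize(c,None,fx=4.5,fy=4.5,interpolation=cv2.INTER_CUBIC)[:,:,::-1])
    hsv=cv2.cvtColor(im["img"],cv2.COLOR_RGB2HSV)
    m=cv2.inRange(hsv,(12,110,120),(30,255,255)); k=np.zeros_like(m);k[b[2]:b[3],b[0]:b[1]]=255;m&=k
    N,l,st,ce=cv2.connectedComponentsWithStats(m)
    for i in range(1,N):
        if 8<st[i][4]<200: print(n,st[i],ce[i].round(1),onz(im,*ce[i],.051).round(4))
    r=cv2.inRange(hsv,(0,200,120),(5,255,255))|cv2.inRange(hsv,(175,200,120),(180,255,255))
    r&=k; print(n,"red",cv2.boundingRect(r))
def tri(a,b):
    o1,d1=ray(top,*a);o2,d2=ray(side,*b)
    A=np.stack([d1,-d2],1);s=np.linalg.lstsq(A,o2-o1,rcond=None)[0]
    print(((o1+d1*s[0]+o2+d2*s[1])/2).round(4),np.linalg.norm(o1+d1*s[0]-o2-d2*s[1]).round(4))
# screws, top
for uv in((281,134),(345,133),(348,235),(281,236)): print("screw",onz(top,*uv,.045).round(4))
for uv in((275,128.5),(351,128.5),(353.5,241.5),(274,242)): print("corner",onz(top,*uv,.045).round(4))
for uv in((305.5,220),): print("jar lid z36",onz(top,*uv,.081).round(4))
print("cone",onz(top,317,181,.070).round(4))
print(side["camera_from_world"],top["camera_from_world"],top["mtx"])
E
```

```text
t [317 139  11  10  64] [321.8 143.3] [0.6593 0.0038 0.051 ]
t [314 159   9   9  45] [318.1 162.8] [0.6086 0.0144 0.051 ]
t [391 188   4   3   9] [392.8 189.1] [ 0.5371 -0.1693  0.051 ]
t [301 199   9   9  62] [304.9 203.3] [0.5063 0.0493 0.051 ]
t red (351, 130, 39, 110)
s [321 190   6   6  31] [323.5 192.4] [0.5075 0.0492 0.051 ]
s [357 196   7   7  32] [359.6 198.9] [0.6097 0.0149 0.051 ]
s [374 198   8   7  37] [377.5 200.6] [0.6599 0.0041 0.051 ]
s red (294, 223, 107, 39)
screw [0.6881 0.1071 0.045 ]
screw [ 0.6873 -0.056   0.045 ]
screw [ 0.4263 -0.0546  0.045 ]
screw [0.4276 0.1091 0.045 ]
corner [0.7032 0.1224 0.045 ]
corner [ 0.699  -0.0718  0.045 ]
corner [ 0.4101 -0.0674  0.045 ]
corner [0.4133 0.1262 0.045 ]
jar lid z36 [0.4604 0.0478 0.081 ]
cone [0.5575 0.0182 0.07  ]
[[ 0.99723516 -0.07275283 -0.01513485 -0.50650194]
 [ 0.06419313  0.74080747  0.66864305 -0.09499516]
 [-0.03743367 -0.66776591  0.74342949 -1.15250907]
 [ 0.          0.          0.          1.        ]] [[-0.02379119 -0.99969453  0.00669565  0.02154813]
 [ 0.97978308 -0.02198549  0.1988511  -0.52971423]
 [-0.19864315  0.01129119  0.98000684 -1.15458971]
 [ 0.          0.          0.          1.        ]] [[489.65388735   0.         320.88108957]
 [  0.         489.65388735 193.3079935 ]
 [  0.           0.           1.        ]]
```

View pics/tz.png

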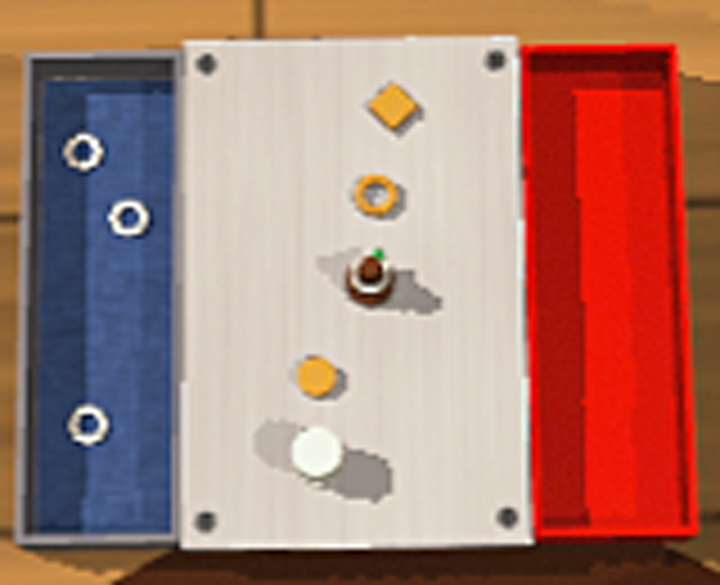

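View pics/sz.png

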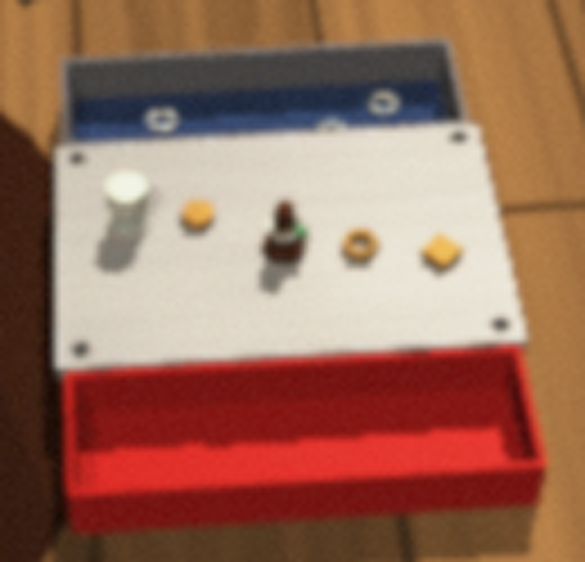

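Both views agree to about 1 mm, and the spacings match the spec. World positions in mm:

| Item | x | y |
|---|---|---|
| Disc | 507 | 49 |
| Tube | 609 | 15 |
| Bar | 660 | 4 |
| Stand | 557 | 18 |
| Jar | 460 | 48 |
| Red edge of plate | – | about -70 |

I'll set the jaws along world x with about a 12 mm gap, so the two tips cradle each piece, and push toward -y. First I turn the tool in place.

Call:
drive_tool(increments="0 0 0 -10.15 220;0 0 0 -10.15 220;0 0 0 -10.15 220;0 0 0 -10.15 220;0 0 0 -10.15 220;0 0 0 -10.15 220;0 0 0 -10.15 220;0 0 0 0 220;0 0 0 0 220")

```text
time: 1.23
position: [0.211, -0.6147, 0.2223]
tool_rot: [-1.57, 0.003, -0.002]
ft_force: [-0.2, 0.0, -0.5]
grip_width: 0.154
```

Call:
drive_tool(increments="37 0 40 0 220;37 0 40 0 220;37 0 40 0 220;37 0 40 0 220;37 0 40 0 220;37 0 40 0 220;37 0 40 0 220;37 0 40 0 220;0 0 48 0 220;0 0 48 0 220;0 0 48 0 220;0 0 48 0 220;0 0 48 0 220;0 0 48 0 220;0 0 48 0 220;0 0 48 0 220;0 0 0 0 220;0 0 0 0 220")

```text
time: 3.48
position: [0.5071, 0.0886, 0.2225]
tool_rot: [-1.572, 0.001, -0.001]
ft_force: [-0.2, -1.1, 0.8]
grip_width: 0.133
```

Call:
drive_tool(increments="0 40 0 0 220;0 40 0 0 220;0 40 0 0 220;0 25 0 0 220;0 15 0 0 220;0 8 0 0 220;0 5 0 0 220;0 0 0 0 220")

```text
time: 4.47
position: [0.5074, 0.0892, 0.0499]
tool_rot: [-1.571, -0.0, -0.001]
ft_force: [0.3, 0.4, 0.3]
grip_width: 0.138
```

```bash
cat > pic.py <<'E'
import sys
from h import *
n=sys.argv[1]
t=[]
for c,b in(("top",(235,395,120,250)),("side",(280,410,140,270))):
    im=get_image(c); t.append(cv2.resize(im["img"][b[2]:b[3],b[0]:b[1]],(400,325 if c=="top" else 400),interpolation=cv2.INTER_CUBIC))
t[0]=cv2.copyMakeBorder(t[0],0,75,0,0,cv2.BORDER_CONSTANT)
cv2.imwrite(f"pics/{n}.png",np.hstack(t)[:,:,::-1])
E
python3 pic.py a1
```

```text
(no output)
```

View pics/a1.png

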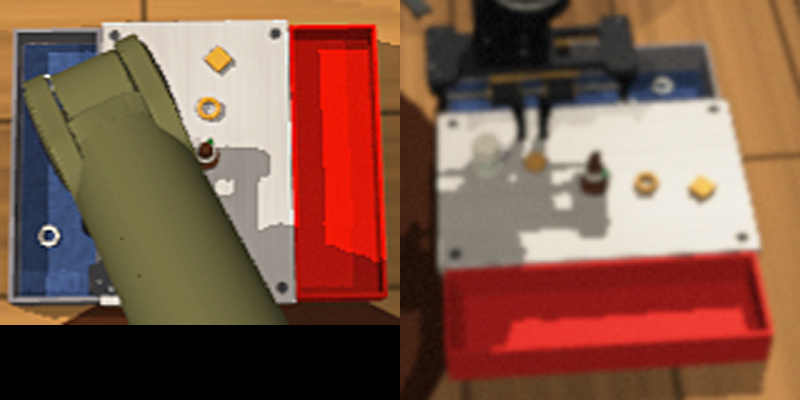

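In the side crop the two tips, at (515–545, 130), are centred behind the disc at (535, 160), clear of the jar and stand. I'll lower 2 mm and start the sweep.

Call:
drive_tool(increments="0 2 0 0 220;0 0 -10 0 220;0 0 -10 0 220;0 0 -10 0 220;0 0 -10 0 220;0 0 -10 0 220;0 0 -10 0 220;0 0 -10 0 220;0 0 -10 0 220;0 0 -10 0 220;0 0 0 0 220")

```text
time: 5.95
position: [0.5071, -0.0019, 0.0475]
tool_rot: [-1.571, 0.001, -0.001]
ft_force: [-0.4, -0.4, 0.0]
grip_width: 0.136
```

```bash
python3 pic.py a2
```

```text
(no output)
```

View pics/a2.png

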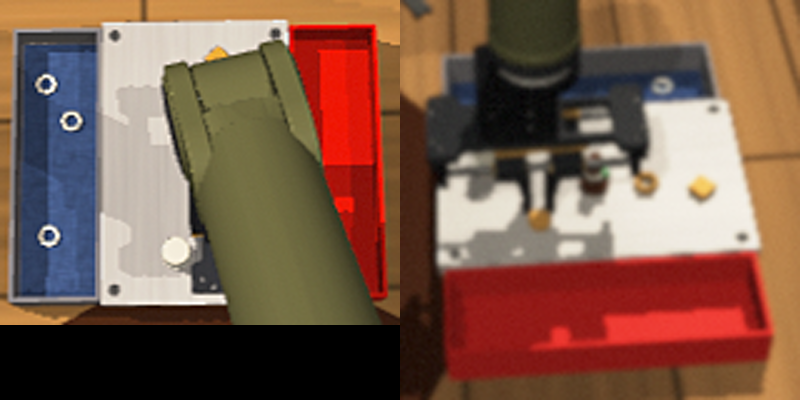

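The disc is cradled at (540, 218), and the stand and jar haven't moved. I'll continue over the edge.

Call:
drive_tool(increments="0 0 -10 0 220;0 0 -10 0 220;0 0 -10 0 220;0 0 -10 0 220;0 0 -10 0 220;0 0 -10 0 220;0 0 -10 0 220;0 0 -10 0 220;0 0 -4 0 220;0 0 0 0 220;0 0 0 0 220")

```text
time: 7.42
position: [0.5071, -0.0843, 0.0475]
tool_rot: [-1.571, -0.0, 0.001]
ft_force: [-0.5, -0.2, 0.6]
grip_width: 0.134
```

```bash
python3 pic.py a3
```

```text
(no output)
```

View pics/a3.png

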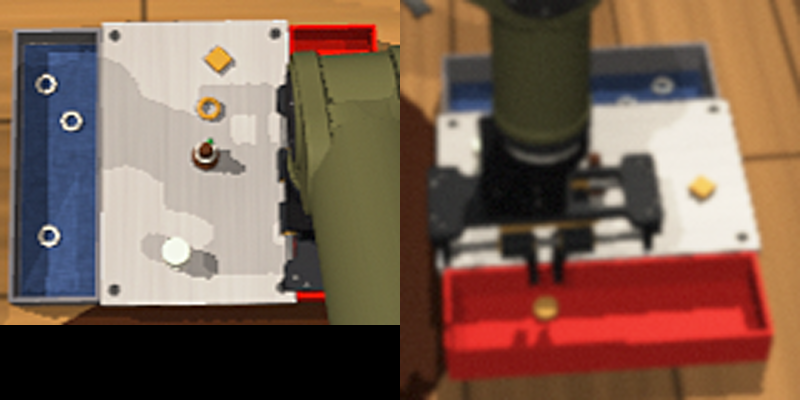

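The disc lies in the red tray at about (545, 308) in the side crop. Next is the tube: lift, move over and come down behind it.

Call:
drive_tool(increments="0 -45 0 0 220;0 -45 0 0 220;34 0 36 0 220;34 0 36 0 220;34 0 36 0 220;0 0 36 0 220;0 0 0 0 220;0 0 0 0 220;0 40 0 0 220;0 30 0 0 220;0 14 0 0 220;0 6 0 0 220;0 0 0 0 220")

```text
time: 9.15
position: [0.6096, 0.0589, 0.0481]
tool_rot: [-1.571, -0.0, -0.001]
ft_force: [-0.2, 0.7, 0.4]
grip_width: 0.135
```

```bash
python3 pic.py b1
```

```text
(no output)
```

View pics/b1.png

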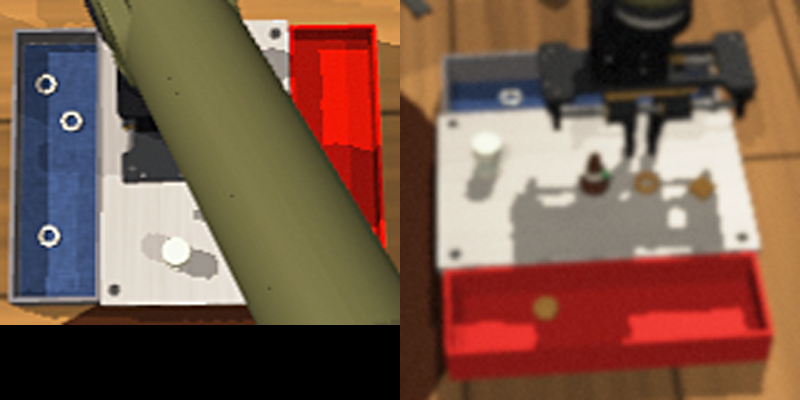

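The tips, at about (640, 155), are aligned behind the tube at (645, 183). The disc is still in the tray. I'll sweep 143 mm.

Call:
drive_tool(increments="0 0 -10 0 220;0 0 -10 0 220;0 0 -10 0 220;0 0 -10 0 220;0 0 -10 0 220;0 0 -10 0 220;0 0 -10 0 220;0 0 -10 0 220;0 0 -10 0 220;0 0 -10 0 220;0 0 -10 0 220;0 0 -10 0 220;0 0 -10 0 220;0 0 -10 0 220;0 0 -5 0 220;0 0 0 0 220;0 0 0 0 220")

```text
time: 11.38
position: [0.6091, -0.0852, 0.0476]
tool_rot: [-1.57, -0.001, 0.001]
ft_force: [-0.3, -0.1, 1.1]
grip_width: 0.135
```

```bash
python3 pic.py b2
```

```text
(no output)
```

View pics/b2.png

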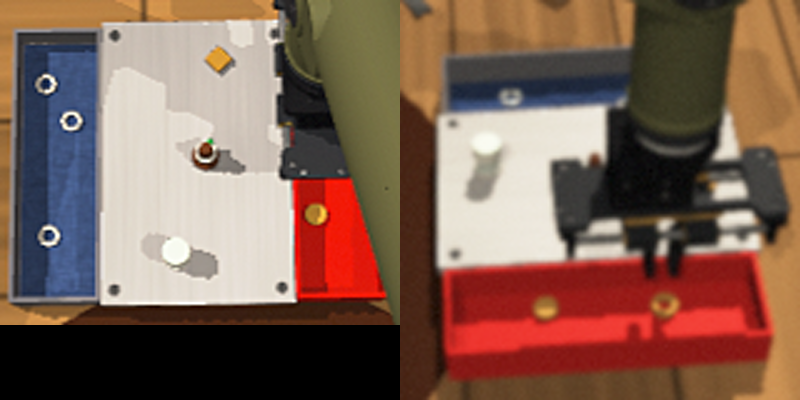

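The tube is in the tray at (665, 305). The bar is next.

Call:
drive_tool(increments="0 -45 0 0 220;0 -45 0 0 220;17 0 34 0 220;17 0 34 0 220;16 0 34 0 220;0 0 33 0 220;0 0 0 0 220;0 0 0 0 220;0 40 0 0 220;0 30 0 0 220;0 14 0 0 220;0 6 0 0 220;0 0 0 0 220")

```text
time: 13.1
position: [0.6595, 0.0489, 0.0481]
tool_rot: [-1.571, -0.0, -0.001]
ft_force: [0.6, -0.2, 0.4]
grip_width: 0.14
```

```bash
python3 pic.py c1
```

```text
(no output)
```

View pics/c1.png

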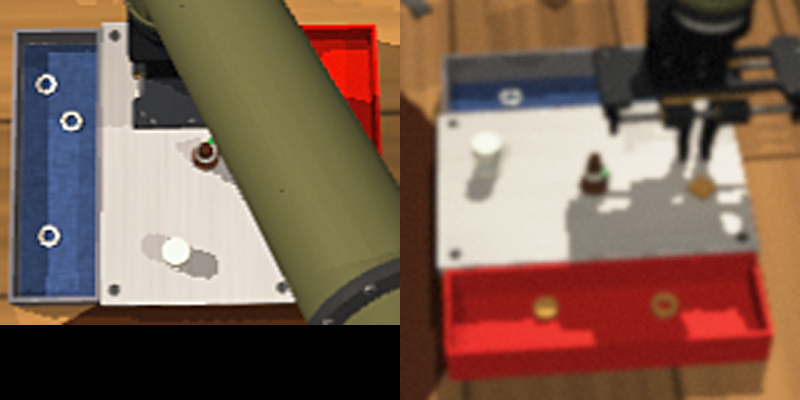

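The tips, at (683–710, 160), are lined up with the bar at (700, 187). I'll sweep it.

Call:
drive_tool(increments="0 0 -10 0 220;0 0 -10 0 220;0 0 -10 0 220;0 0 -10 0 220;0 0 -10 0 220;0 0 -10 0 220;0 0 -10 0 220;0 0 -10 0 220;0 0 -10 0 220;0 0 -10 0 220;0 0 -10 0 220;0 0 -10 0 220;0 0 -10 0 220;0 0 -5 0 220;0 0 0 0 220;0 0 0 0 220")

```text
time: 15.2
position: [0.6591, -0.0851, 0.0476]
tool_rot: [-1.57, -0.001, 0.001]
ft_force: [1.3, 0.1, 0.7]
grip_width: 0.137
```

```bash
python3 pic.py c2
```

```text
(no output)
```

View pics/c2.png

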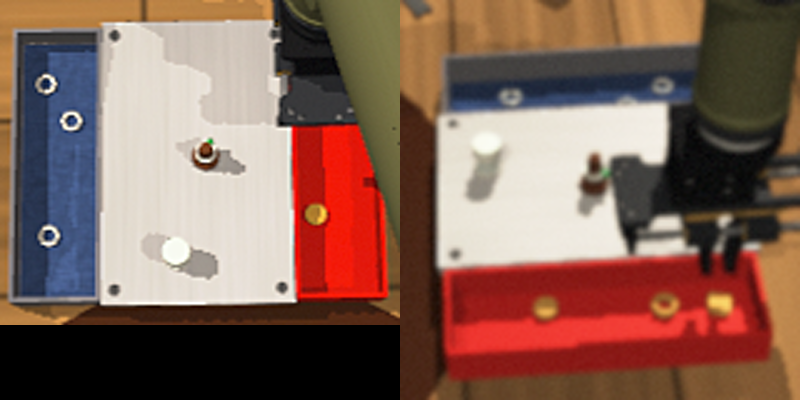

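All three pieces are in the tray, with the bar at (720, 303). I'll lift off and retreat to check.

Call:
drive_tool(increments="0 -45 0 0 220;0 -45 0 0 220;0 -45 0 0 220;0 -30 0 0 220;-20 0 -45 0 220;-20 0 -45 0 220;-20 0 -45 0 220;-20 0 -45 0 220;-20 0 -45 0 220;-20 0 -45 0 220;-20 0 -45 0 220;-20 0 -45 0 220;-20 0 -45 0 220;-20 0 -45 0 220;0 0 0 0 220;0 0 0 0 220;0 0 0 0 220")

```text
time: 17.42
position: [0.4607, -0.5338, 0.2128]
tool_rot: [-1.57, -0.003, 0.002]
ft_force: [1.2, 0.3, 0.5]
grip_width: 0.14
```

```bash
python3 pic.py d1; python3 - <<'E'
from h import *
for n in("top","side"):
    im=get_image(n); b=(235,395,120,250) if n=="top" else (280,410,145,270)
    cv2.imwrite(f"pics/{n}1.png",im["img"][:,:,::-1])
    hsv=cv2.cvtColor(im["img"],cv2.COLOR_RGB2HSV)
    m=cv2.inRange(hsv,(12,110,90),(32,255,255)); k=np.zeros_like(m);k[b[2]:b[3],b[0]:b[1]]=255;m&=k
    N,l,st,ce=cv2.connectedComponentsWithStats(m)
    for i in range(1,N):
        if 8<st[i][4]<200: print(n,st[i],ce[i].round(1),onz(im,*ce[i],.011).round(4))
    old=np.load(n+"0.npy",allow_pickle=True).item()["img"]
    d=(np.abs(im["img"].astype(int)-old).max(2)>40).astype(np.uint8)
    N,l,st,ce=cv2.connectedComponentsWithStats(d)
    print(n,[ (list(s[:4])) for s in st[1:] if s[4]>12])
    if n=="top": print(onz(im,353,133,.042).round(3),onz(im,388,131,.042).round(3),onz(im,391,240,.042).round(3))
E
```

```text
top [358 143   9   8  61] [361.8 146.1] [ 0.6617 -0.1008  0.011 ]
top [357 160  10  10  50] [361.5 164.6] [ 0.612 -0.098  0.011]
top [388 167   7   8  50] [391.3 170.5] [ 0.5947 -0.1747  0.011 ]
top [357 202   9   8  59] [360.9 205.5] [ 0.5048 -0.0923  0.011 ]
top [384 236  11  11  63] [391.1 241. ] [ 0.4126 -0.1646  0.011 ]
top [[np.int32(317), np.int32(138), np.int32(12), np.int32(12)], [np.int32(357), np.int32(142), np.int32(11), np.int32(11)], [np.int32(542), np.int32(148), np.int32(98), np.int32(252)], [np.int32(313), np.int32(159), np.int32(12), np.int32(10)], [np.int32(357), np.int32(160), np.int32(12), np.int32(11)], [np.int32(301), np.int32(199), np.int32(11), np.int32(10)], [np.int32(356), np.int32(202), np.int32(11), np.int32(9)]]
[ 0.688 -0.077  0.042] [ 0.691 -0.167  0.042] [ 0.412 -0.16   0.042]
side [380 235   8   7  49] [383.4 238.2] [ 0.6629 -0.1     0.011 ]
side [362 236   8   7  39] [365.5 239.2] [ 0.613  -0.0991  0.011 ]
side [[np.int32(0), np.int32(5), np.int32(8), np.int32(12)], [np.int32(0), np.int32(32), np.int32(59), np.int32(50)], [np.int32(39), np.int32(66)
[... 968 characters left out ...]
.int32(176), np.int32(214), np.int32(12), np.int32(20)], [np.int32(378), np.int32(235), np.int32(11), np.int32(11)], [np.int32(0), np.int32(239), np.int32(13), np.int32(13)], [np.int32(0), np.int32(252), np.int32(73), np.int32(148)], [np.int32(27), np.int32(267), np.int32(6), np.int32(8)], [np.int32(0), np.int32(281), np.int32(25), np.int32(60)], [np.int32(10), np.int32(313), np.int32(14), np.int32(29)], [np.int32(87), np.int32(323), np.int32(24), np.int32(48)], [np.int32(0), np.int32(324), np.int32(4), np.int32(27)], [np.int32(63), np.int32(342), np.int32(17), np.int32(33)], [np.int32(63), np.int32(361), np.int32(97), np.int32(39)], [np.int32(64), np.int32(367), np.int32(17), np.int32(20)]]
```

View pics/d1.png

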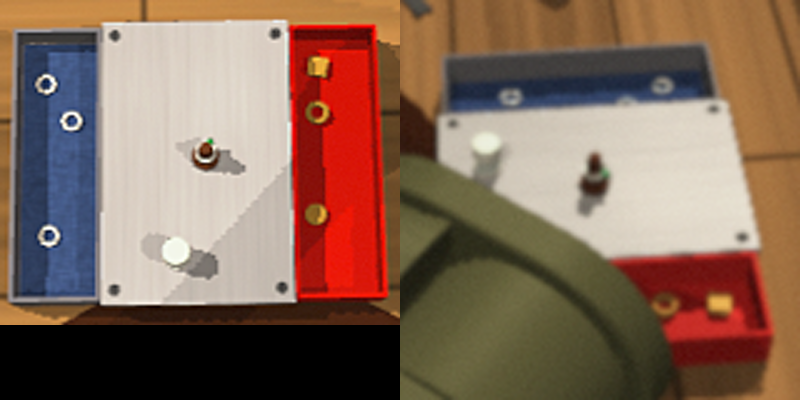

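View pics/top1.png

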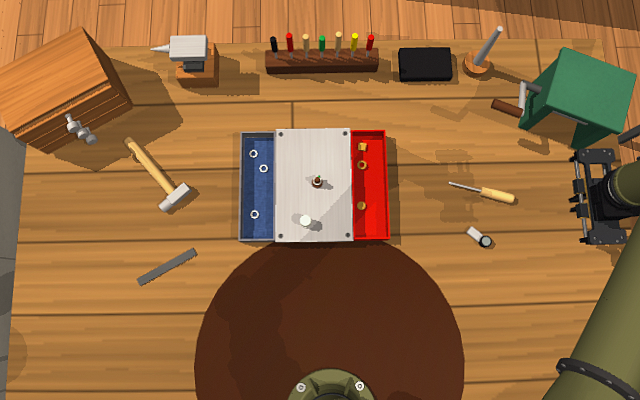

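In the top view the three pieces lie in the red tray at (362,146), (362,165) and (361,206). The stand, jar and tools show no change from the first picture. I'll hand the job in.

```bash
python3 -c "
from bench import workorder
print(workorder.close_job())"
```

```text
the job is handed in; nothing more can be done
None
```

All three brass off-cuts are in the red scrap tray, and the job was handed in at about 17.5 s of the 48 s allowed. I swept the disc, tube and bar one at a time with the nearly shut fingertips, about 3 mm above the plate, and lifted none of them.

**Off-cuts:** the last pictures put the bar at x 0.66, the tube at 0.61 and the disc at 0.505, all at y of about -0.10 to -0.09. The tray's outer walls run from about y -0.075 to -0.165. For the bar and tube, the two views agree to about 1 mm at tray-floor height. The arm hid the disc in the final side view, so its last position comes from the top view alone; earlier side views showed it on the tray floor.

**Bar:** it may be tilted or on edge rather than flat, but it lies at floor level, well below the rim.

**Everything else:** comparing the first and last top views showed no change at the ring stand, jar or any of the four tools. The force readings between moves never passed 1.5 N, and the arm was clear of everything at the end. No check failed.

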